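# Find top dead centre of a seeder's eccentric on the checking stand

## Task

The shaker eccentric of the tray seeder stands on centres in the green checking stand. Slide the gauge in until the eccentric has pressed its sprung plunger about half-way in, then turn the spindle gently by its driver pin and, watching the plunger, leave the eccentric with its high spot squarely against the plunger and let go. Never drive the plunger to the end of its travel, handle the pin lightly (less than 25 N, the grip of both fingers added up), and leave everything else on the bench where it is.

Things in the scene. Friction and masses are not known exactly. Their poses are not given: they have to be found in the camera images.
- stand: Fixed green checking stand, base plate 180 (its x) by 400 mm (its y), 12 mm thick, from 110 mm behind (-y) to 290 mm ahead (+y) of its origin, which is on the bench under the spindle axis. A bridge (138 mm along x, 24 wide, top at 78 mm) on columns 60 mm either side holds the spindle's upper bearing. The gauge is on the +y side and slides on rails along y.
- spindle: Upright steel spindle on centres; origin at the stand's origin, own z is the axis. Above the bridge a flat driver arm (top at 91 mm, 16 mm wide) points along its own -x and ends in the upright driver pin. Turns freely either way, with light friction (0.06 N m), and stays where it is left. The robot must never bear on it with more than 25 N in all (both fingers' grip added up: grip below 10 N).
- pin (a point): Top centre of the driver pin: round steel, 10 mm in diameter, 50 mm from the spindle axis, clear above the driver arm from 91 to 125 mm above the bench. Carry it round the axis in a circle of 50 mm radius to turn the spindle; it may turn between the fingers.
- axis (a point): Point on the spindle axis 45 mm above the bench, in the middle of the eccentric: a round steel disc below the bridge, 52 mm in diameter, 24 mm thick, set 4 mm off the axis. Where its high spot lies relative to the driver pin differs each time and is not measured. One full turn swings the plunger by 8 mm, once in and once out, as a sine of the angle to within 0.3 mm.
- grip (a point): Centre of the top of the gauge's grip block: aluminium, 24 mm wide (stand's x), 30 mm along the slide (stand's y), top 85 mm above the bench, free-standing for its upper 47 mm. Moving it to the stand's -y moves the gauge in: 60 mm travel, stiff drag of about 8 N plus the plunger's spring; stays where it is left. At the start the plunger tip is 8 to 36 mm clear of the eccentric.
- tip (a point): Centre of the ball (8 mm in diameter) on the end of the gauge's sprung plunger, 45 mm above the bench, pointing at the spindle axis. Fully out it is 128 mm ahead of the grip block's centre. Resting on the eccentric it is 26 mm (low spot) to 34 mm (high spot) from the spindle axis.
- plunger (a joint): How far the plunger is pressed into the gauge: 0 m fully out, 0.011 half-way, 0.022 the end of its travel, where it must not be driven (never over 0.0215). Spring about 0.7 N at 0, rising 0.12 N per mm. It is largest when the high spot faces it. It moves with the eccentric as the spindle turns.
- spare_eccentric: Loose plain steel disc 52 mm across, 24 mm high, lying on the stand's base plate on the side away from the gauge. Leave alone. Origin at the centre of its underside.
- spacer: Loose brass ring 44 mm across, 14 mm high, on the base plate on the side away from the gauge. Leave alone. Origin at the centre of its underside.
- wrench: Loose wrench 150 mm long on the bench. Leave alone.
- screwdriver: Loose screwdriver 190 mm long on the bench. Leave alone.
- pot: Loose black nursery pot, 100 mm across, 90 mm high, on the bench. Leave alone.
- oil_can: Loose white oil bottle, 54 mm across, 130 mm high, on the bench. Leave alone.
- parts_tray: Loose grey parts tray 120 by 170 by 35 mm on the bench. Leave alone.
- dial (a point): Centre of the gauge's round white dial (56 mm across, facing up, 71 mm above the bench), 58 mm ahead of the grip block. Its long black pointer shows the plunger: straight towards the grip block when the plunger is fully out, turning clockwise seen from above by 0.2 rad per mm pressed in (2.2 rad half-way, 4.4 rad at the end).

How it is judged (in metres and radians):
On the way, in this order (a step that is already met when the one before it is completed fails the run):
1. the gauge is slid in so that the eccentric has pressed the plunger about half-way in (9 to 13 mm) (value of joint plunger between 0.009 and 0.013 m and horizontal distance between tip and axis below 0.035 m), for 0.2 s.
2. the high spot is brought against the plunger (horizontal distance between tip and axis between 0.0337 and 0.035 m and value of joint plunger above 0.001 m), for 0.2 s.
At the end, for the whole second after the job is handed in: The spindle is at rest, the plunger bears on the eccentric (pressed in 1 to 21.5 mm) and the centre of its tip is within 0.3 mm of its farthest possible distance, 34 mm, from the spindle axis: the high spot faces the plunger within about 20 degrees (all of step 2 and value of joint plunger below 0.0215 m and angular speed of spindle below 0.05 rad/s); the robot touches nothing.
It fails at once if the plunger is driven to the end of its travel (value of joint plunger above 0.0215 m).
It fails at once if the robot bears on the spindle with more than 25 N (contact force between any of the fingers, the arm and spindle above 25 N).
It fails at once if a bystander is moved by more than 20 mm (distance of any of spare_eccentric, spacer, wrench, screwdriver, pot, oil_can, parts_tray from where it was at the start of the episode above 0.02 m).
It also fails if it takes over 67 s, if anything falls off the work surface, if the arm or the gripper's body presses on something with over 40 N, if the wrist force passes 120 N, or if a joint passes its speed limit or range.

## Robot

A 6-joint arm with a two-finger parallel gripper is mounted at the origin on the work surface. World frame = base frame: x ahead of the robot, y to its left, z up, the work surface at z = 0. Lengths are in m, angles in degrees, forces in N, time in s.
With the tool pointing down it reaches from about 0.4 to 0.825 m from the base axis. Payload 7 kg.
Tool frame: the origin (TCP) lies on the centre line of the jaws, within the pads' length; the fingertips stand 19 mm ahead of it and the grasp point (between the pads) is the TCP (r.tip_extent is the distance from the TCP to the fingertips, in m); z points along the fingers, y is the line along which they close (so a half turn about z gives the same grasp; the last joint's range is limited). The gripper opens to 88 mm and grips with 3 to 60 N. Pads are 19 mm wide; open, the fingers measure 130 mm over their backs; the gripper's body (78 mm by 193 mm) begins 47 mm behind the grasp point.
Start: joints at [82.741, 20.546, 0.682, 0, -70.136, -16.507], TCP at [0.272, 0.618, 0.246] pointing down, gripper open.
Joint ranges: [-176.03, 176.03], [-82.01, 121.73], [-58.28, 71.71], [-173.87, 95.51], [-174.79, -0.11], [-173.66, 173.66]. Speed limits (degrees/s): [136.94, 136.94, 172.46, 180, 180, 180].

## Interface

Orientations are given as [roll, pitch, yaw] about the fixed x, y, z axes, in that order (R = Rz(yaw) Ry(pitch) Rx(roll)).
In Python, from plant import r gives the robot as it stands. The module is installed in compiled form; this text tells all that it offers.
- The arm moves only by the tool jog_arm, never from a script. Its argument "deltas" is a list that holds one entry, the list of rows, each a list of 5 numbers: the opening, from -1 (shut) to 1 (fully open), then the shift along the world's x, y, z in cm, then the turn about the world's z in rad. In form: [[[claw, dx, dy, dz, turn], ...]]. A call has 1 to 8 rows; each row shifts and turns the commanded pose from where the row before left it; what a row does not reach is not made up. A row lasts 1/8 s, in which the tool goes at most 62.5 mm and 10.7 degrees, less where a joint would pass 70% of its speed; a pose out of reach is approached as far as the arm can. A call with a gripper value outside its range is refused whole. The fingers move at their own pace and stop on an object; "force" is the grip in N (left out, the last holds). Time passes only in rows, so rows that do not move let the fingers close. It gives the time, the measured TCP pose, the force, the opening and the grip force at its end, in the units of the state.
- r.get_state(): the state, without advancing time (a new reading comes with each control period).
- r.capture(name): name is "scene" or "top" or "wrist"; returns the picture (384x512x3 uint8, blue, green, red); there is no depth.
- r.camera_info(name): a dict with "fx", "fy", "cx", "cy" (pixels), "view" (4x4, takes a point from world to camera coordinates). Camera axes: x right, y up, looking along -z (the intrinsics and any distortion apply to the point x, -y, -z); pixel columns grow to the right and rows downward; lengths in m; the calibration is good to about 2 mm. A picture is of the moment at which its call begins: read the wrist's pose just before it. camera_info takes no time and is no camera call; for the wrist camera it gives the pose at the moment of the call.
- r.close_job(): hands the job in; it is judged then, once.
The state is a dict: "time_s": time; "joints": joint angles; "qd": joint speeds; "joint_torque": joint torques, N m; "tcp_pos": TCP position; "eef_rot": TCP orientation; "contact_force": force on the tool from outside, world axes, zero at the start; "moment": the same for the moment, N m; "gripper_width": finger opening in m; "gripper_force": force on a finger pad.
Only numpy, scipy, OpenCV 4.12 (cv2) and the standard library are available. Lean on these libraries where they do the work, as an engineer would, in place of code of your own. Each camera call takes 0.05 s, during which the arm holds its last target. There are 200 camera calls.

## Working session

There is one attempt and no reset: what is moved stays moved. The work goes in short steps, Python scripts to look and compute and a tool call to move; the robot and the scene stay as the last step left them, time stands still between calls to the robot, and variables do not carry over. Pictures are saved under pics/ and viewed, at most 10 in all, crops included, and the job is handed in when it is done.

Besides the shell and the picture viewer there is one more tool, called after "Call:" by a JSON object that holds its "fn" and its "kwargs", one argument or row to a line. jog_arm: Moves the arm, as the interface text tells. Its arguments: {"type":"object","properties":{"deltas":{"type":"array"},"force":{"type":"number"}},"required":["deltas"]}

```bash
mkdir -p pics; cat > h.py <<'E'
import numpy as np, cv2
from plant import r
def ray(n,u,v,info=None):
    i=info or r.camera_info(n); V=np.array(i["view"]); 
    d=np.array([(u-i["cx"])/i["fx"],-(v-i["cy"])/i["fy"],-1.]); R=V[:3,:3]
    return -R.T@V[:3,3], R.T@d
def at(n,u,v,z,info=None):
    o,d=ray(n,u,v,info); return o+d*(z-o[2])/d[2]
def proj(n,p,info=None):
    i=info or r.camera_info(n); V=np.array(i["view"]); c=V[:3,:3]@np.array(p)+V[:3,3]
    return np.array([i["cx"]+i["fx"]*c[0]/-c[2], i["cy"]-i["fy"]*c[1]/-c[2]])
E
python3 - <<'E'
from h import *
a=r.capture("top");b=r.capture("scene")
cv2.imwrite("pics/top.png",cv2.resize(a,(800,600)));cv2.imwrite("pics/scene.png",cv2.resize(b,(800,600)))
cv2.imwrite("pics/top_raw.png",a)
print(r.camera_info("top"));print(r.get_state())
E
```

```text
{'fx': 438.79377674167716, 'fy': 438.79377674167716, 'cx': 260.4151216315682, 'cy': 198.35002518604924, 'view': array([[ 0.03031584, -0.99952974,  0.00461067, -0.02321049],
       [ 0.97834262,  0.03061755,  0.20471511, -0.53030177],
       [-0.20476001, -0.00169529,  0.97881074, -1.17520529],
       [ 0.        ,  0.        ,  0.        ,  1.        ]])}
{'time_s': 0.1, 'joints': array([ 8.27413859e+01,  2.05863111e+01,  6.39435407e-01, -1.70490490e-02,
       -7.01366623e+01, -1.65064762e+01]), 'qd': array([-0.01363127, -0.16836351,  0.0227786 ,  0.0290998 , -0.00883854,
        0.00037613]), 'joint_torque': array([-1.25321283e-03, -5.84164882e+01,  2.93748540e+01,  7.01544330e+00,
        1.01575674e-02, -5.06521997e-05]), 'tcp_pos': array([0.2718825 , 0.61737459, 0.24473317]), 'eef_rot': array([ 1.79915351e+02, -8.36957079e-03, -2.37708887e+01]), 'contact_force': array([-0.77320411, -0.06961316, -0.01360144]), 'moment': array([ 0.01636323, -0.05285021, -0.03837926]), 'gripper_force': 0.0, 'gripper_width': 0.087486508709227}
```

View pics/top.png

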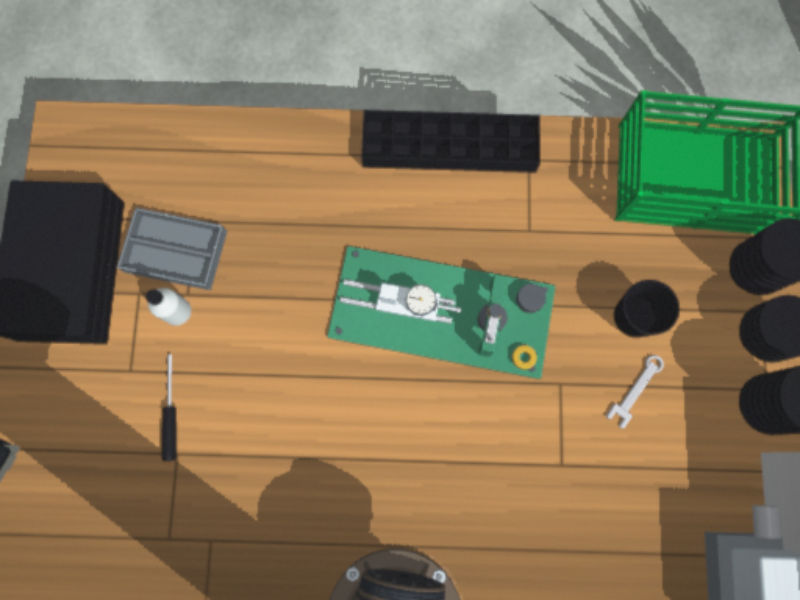

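View pics/scene.png

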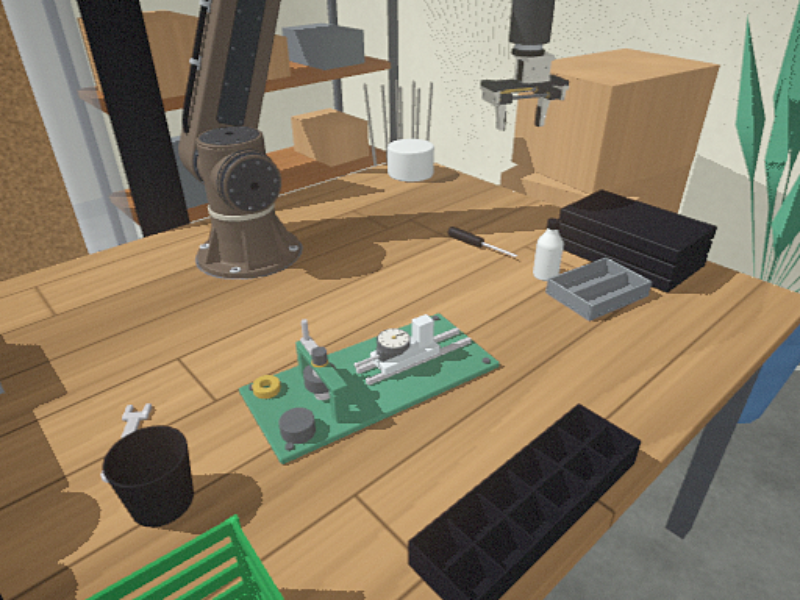

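The top view shows the stand with base corners at about (347,246), (554,284), (541,378), (328,337) in the 800x600 frame. The gauge is on the left with its grip block near (388,295), the dial is near (421,300), and the driver pin is near (490,340).

```bash
python3 - <<'E'
from h import *
s=.64
C=[at("top",u*s,v*s,.012) for u,v in [(347,246),(554,284),(541,378),(328,337)]]
for c in C: print(c.round(4))
# corners: (+x,+y),(+x,-y),(-x,-y),(-x,+y)
A=np.array([[.09,.29],[.09,-.11],[-.09,-.11],[-.09,.29]])
B=np.array(C)[:,:2]
a0,b0=A.mean(0),B.mean(0); H=(A-a0).T@(B-b0); U,S,Vt=np.linalg.svd(H); R=Vt.T@np.diag([1,np.linalg.det(Vt.T@U.T)])@U.T
t=b0-R@a0; print("origin",t,"yaw",np.degrees(np.arctan2(R[1,0],R[0,0])), (A@R.T+t-B).round(4).tolist())
for n,p,z in [("grip",(388,295),.085),("dial",(421.5,300),.071),("pin",(490,341),.12)]:
    q=at("top",p[0]*s,p[1]*s,z); print(n,q,R.T@(q[:2]-t))
a=cv2.imread("pics/top_raw.png")[150:250,205:365]; cv2.imwrite("pics/c1.png",cv2.resize(a,(800,500),interpolation=cv2.INTER_CUBIC))
E
```

```text
[0.6598 0.1104 0.012 ]
[ 0.598 -0.281  0.012]
[ 0.4207 -0.2548  0.012 ]
[0.4843 0.1369 0.012 ]
origin [ 0.52663731 -0.1610236 ] yaw -8.994271811027302 [[0.001, 0.001], [0.0003, -0.0028], [-0.0002, -0.0008], [-0.0012, 0.0026]]
grip [0.55020757 0.02708143 0.085     ] [-0.0061271   0.18947696]
dial [ 0.54620336 -0.03226839  0.071     ] [-0.00080357  0.13023091]
pin [ 0.46813603 -0.14832938  0.12      ] [-0.05976651  0.00339229]
```

View pics/c1.png

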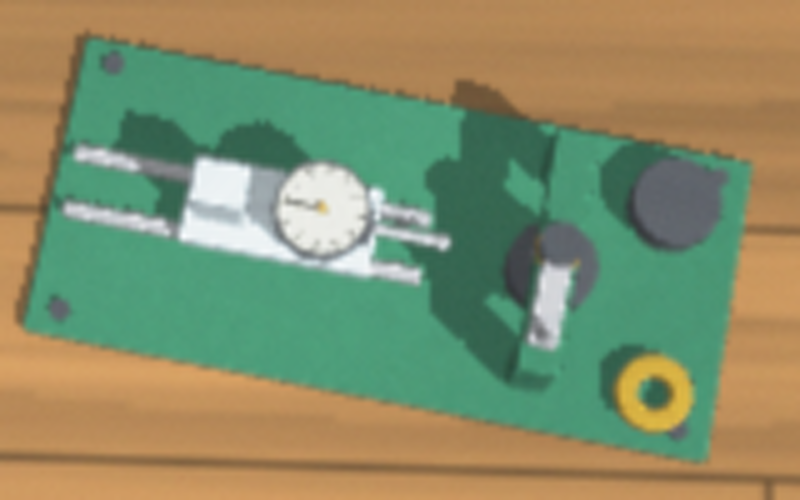

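The crop shows the gauge withdrawn (tip near (447,242)), the pointer aimed at the grip block, and the driver arm pointing along roughly the stand's -x. I'm moving to hover over the grip block.

Call:
{"fn": "jog_arm", "kwargs": {
  "deltas": [
    [[1,2.4,-5.3,0,-0.12],[1,2.6,-5.4,0,-0.12],[1,2.6,-5.4,0,-0.12],[1,2.6,-5.4,0,-0.12],[1,2.6,-5.4,0,-0.12],[1,2.6,-5.4,0,-0.12],[1,2.6,-5.4,0,-0.12],[1,2.6,-5.4,0,-0.12]]
  ],
  "force": 20
}}

```text
time_s: 1.1
tcp_pos: [0.4784, 0.1849, 0.2456]
eef_rot: [-180.0, 0.0, -79.0]
contact_force: [0.4, 0.3, -0.4]
gripper_width: 0.0875
gripper_force: 0.0
```

Call:
{"fn": "jog_arm", "kwargs": {
  "deltas": [
    [[1,2.6,-5.4,-1,-0.12],[1,2.6,-5.4,-1,-0.12],[1,2.6,-5.2,-1,-0.11],[1,0,0,0,0],[1,0,0,0,0]]
  ]
}}

```text
time_s: 1.72
tcp_pos: [0.5558, 0.0264, 0.2152]
eef_rot: [180.0, -0.0, -98.9]
contact_force: [-0.6, -0.5, 0.3]
gripper_width: 0.0877
gripper_force: 0.0
```

```bash
python3 - <<'E'
from h import *
import pickle
i=r.camera_info("wrist");a=r.capture("wrist");b=r.capture("top")
pickle.dump(i,open("w1.pkl","wb"))
cv2.imwrite("pics/w1.png",cv2.resize(a,(800,600),interpolation=cv2.INTER_CUBIC))
s=r.get_state();print(s["time_s"],s["tcp_pos"],s["eef_rot"],s["joints"])
E
```

```text
1.825 [0.55581883 0.02753939 0.21571988] [-1.79991691e+02  9.65424318e-03 -9.87388860e+01] [ 2.29945553e+01  1.07001986e+01 -1.69530462e+01 -4.33676115e-03
 -6.23346110e+01 -3.17314289e+01]
```

View pics/w1.png

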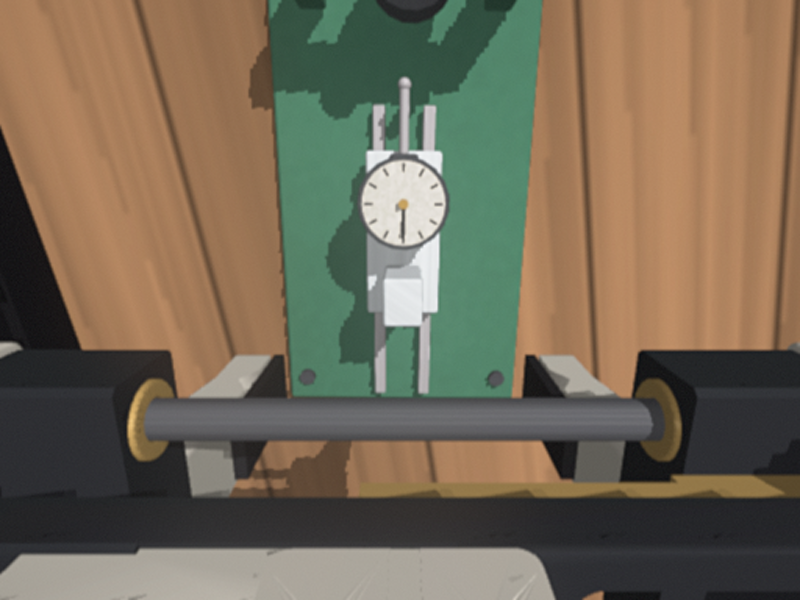

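The wrist view shows the grip block top at about (403,302), the dial centre at (403.5,204) with its pointer straight down, and the plunger tip at (404,83). The eccentric's edge is at (410,10).

```bash
python3 - <<'E'
from h import *
import pickle
i=pickle.load(open("w1.pkl","rb")); s=.64
P={}
for n,p,z in [("grip",(403.5,302),.085),("dial",(403.5,204),.071),("tip",(404.5,84),.045),("cornL",(293,397),.012),("cornR",(511,397),.012)]:
    P[n]=at("",p[0]*s,p[1]*s,z,i); print(n,P[n].round(4))
d=P["grip"]-P["tip"]; print(np.degrees(np.arctan2(-d[0],d[1])),np.hypot(*d[:2]), P["dial"]-P["tip"])
d=P["cornL"]-P["cornR"]; print(np.degrees(np.arctan2(d[1],d[0])),np.hypot(*d[:2]))
b=(P["cornL"]+P["cornR"])/2; print("origin est",b[:2]-.29*np.array([np.sin(np.radians(9)),np.cos(np.radians(9))]))
E
```

```text
grip [0.5549 0.0274 0.085 ]
dial [ 0.5461 -0.029   0.071 ]
tip [ 0.5347 -0.0985  0.045 ]
cornL [0.6589 0.1121 0.012 ]
cornR [0.4839 0.1393 0.012 ]
-9.096892564340845 0.12750478361978873 [0.01141283 0.06954579 0.026     ]
-8.830052637402018 0.17708008116532595
origin est [ 0.52600214 -0.16073193]
```

Call:
{"fn": "jog_arm", "kwargs": {
  "deltas": [
    [[1,-0.1,0,-4.5,-0.003],[1,0,0,-4.5,0],[1,0,0,-3.8,0],[1,0,0,-2.0,0],[-1,0,0,0,0],[-1,0,0,0,0],[-1,0,0,0,0],[-1,0,0,0,0]]
  ],
  "force": 25
}}

```text
time_s: 2.82
tcp_pos: [0.5555, 0.027, 0.0685]
eef_rot: [-179.9, 0.1, -99.0]
contact_force: [0.2, 0.2, 0.6]
gripper_width: 0.0535
gripper_force: 0.0
```

Call:
{"fn": "jog_arm", "kwargs": {
  "deltas": [
    [[-1,0,0,0,0],[-1,0,0,0,0]]
  ]
}}

```text
time_s: 3.08
tcp_pos: [0.5551, 0.0267, 0.0677]
eef_rot: [-180.0, 0.0, -99.0]
contact_force: [-0.5, 0.5, 0.6]
gripper_width: 0.033
gripper_force: 0.0
```

Call:
{"fn": "jog_arm", "kwargs": {
  "deltas": [
    [[-1,0,0,0,0],[-1,0,0,0,0],[-1,0,0,0,0],[-1,-0.12,-0.8,0,0],[-1,-0.13,-0.8,0,0],[-1,-0.12,-0.8,0,0],[-1,-0.13,-0.8,0,0],[-1,0,0,0,0]]
  ]
}}

```text
time_s: 4.08
tcp_pos: [0.5519, -0.0046, 0.0679]
eef_rot: [-179.8, 0.1, -99.0]
contact_force: [5.7, 2.2, -2.5]
gripper_width: 0.024
gripper_force: 25.0
```

```bash
cat > look.py <<'E'
from h import *
import sys,pickle
n=sys.argv[1]; i=r.camera_info("wrist");a=r.capture("wrist"); pickle.dump(i,open(n+".pkl","wb")); cv2.imwrite("pics/%s_raw.png"%n,a)
cv2.imwrite("pics/%s.png"%n,cv2.resize(a,(800,600),interpolation=cv2.INTER_CUBIC))
s=r.get_state();print(s["time_s"],s["tcp_pos"],s["eef_rot"],s["gripper_width"],s["gripper_force"],s["contact_force"])
E
python3 look.py w2
```

```text
4.125 [ 0.55187217 -0.00457583  0.0678618 ] [-1.79827049e+02  9.55848627e-02 -9.90101361e+01] 0.02402653540392995 25.0177600979805 [ 5.69688431  2.26017078 -3.66858092]
```

View pics/w2.png

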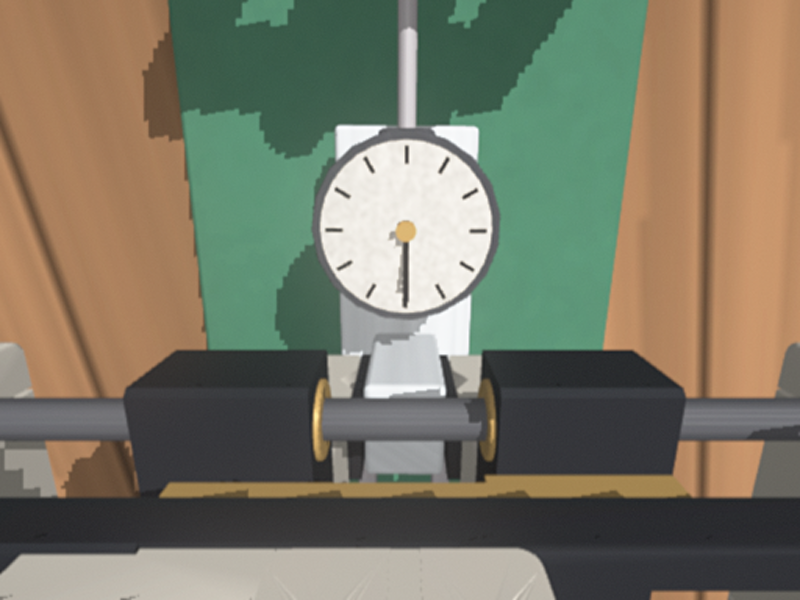

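The dial is in clear view with its centre at (405,231), and the pointer is straight down at 0 mm, so there is no contact yet. I'll write a pointer reader and advance.

Call:
{"fn": "jog_arm", "kwargs": {
  "deltas": [
    [[-1,-0.06,-0.4,0,0],[-1,-0.06,-0.4,0,0],[-1,0,0,0,0]]
  ]
}}

```text
time_s: 4.5
tcp_pos: [0.5507, -0.012, 0.0679]
eef_rot: [-179.8, 0.1, -99.0]
contact_force: [5.2, 5.7, -1.6]
gripper_width: 0.0241
gripper_force: 25.0
```

```bash
cat >> h.py <<'E'
def read(img,c,R):
    """pointer in mm from raw picture; c dial centre px, R dial radius px; grip direction = down in image"""
    g=cv2.cvtColor(img,cv2.COLOR_BGR2GRAY); g=cv2.resize(g,None,fx=3,fy=3,interpolation=cv2.INTER_CUBIC)
    th=np.arange(0,2*np.pi,.01); best=[]
    for t in th:   # t clockwise from image-down: down -> left -> up
        rr=np.linspace(.25,.68,25)*R
        x=(c[0]-np.sin(t)*rr)*3+1; y=(c[1]+np.cos(t)*rr)*3+1
        best.append(cv2.remap(g,x.astype(np.float32)[None],y.astype(np.float32)[None],cv2.INTER_LINEAR).mean())
    b=np.array(best); k=b.argmin(); w=np.clip(b.min()+30-b,0,None); e=np.angle((w*np.exp(1j*th)).sum())
    return (e%(2*np.pi))/.2, b.min(), np.median(b)
E
cat > dial.py <<'E'
from h import *
a=r.capture("wrist"); s=r.get_state()
print(s["time_s"],s["tcp_pos"],read(a,(259.3,148),57), read(cv2.imread("pics/w2_raw.png"),(259.3,148),57))
E
python3 dial.py
```

```text
4.55 [ 0.55064838 -0.01195348  0.06787522] (np.float64(6.67631866044051), np.float64(66.36), np.float64(239.12)) (np.float64(0.021530675890090202), np.float64(65.72), np.float64(237.96))
```

Call:
{"fn": "jog_arm", "kwargs": {
  "deltas": [
    [[-1,-0.03,-0.2,0,0],[-1,-0.03,-0.2,0,0],[-1,0,0,0,0],[-1,0,0,0,0]]
  ]
}}

```text
time_s: 5.05
tcp_pos: [0.55, -0.0157, 0.0679]
eef_rot: [-179.8, 0.1, -99.0]
contact_force: [4.0, 8.7, -1.9]
gripper_width: 0.024
gripper_force: 25.0
```

```bash
python3 dial.py; python3 - <<'E'
from h import *
# predicted wrist view at pin with yaw turned 180: camera pose in tool frame
i=r.camera_info("wrist"); s=r.get_state()
V=np.array(i["view"]); c=-V[:3,:3].T@V[:3,3]
print(c-s["tcp_pos"], V[:3,:3].round(3))
from scipy.spatial.transform import Rotation as Ro
for nm,tcp in [("pin",(.477,-.153,.116)),("front",(.52,-.11,.116))]:
    Z=Ro.from_euler("z",180,degrees=True).as_matrix()
    j=dict(i); W=np.eye(4); W[:3,:3]=V[:3,:3]@Z.T; cc=np.array(tcp)+Z@(c-s["tcp_pos"]); W[:3,3]=-W[:3,:3]@cc; j["view"]=W
    for p in [(.539,-.072,.071),(.477,-.153,.125)]: print(nm,p,proj("",p,j))
E
```

```text
5.1 [ 0.55003548 -0.01567021  0.06786222] (np.float64(10.369297705034885), np.float64(68.08), np.float64(239.56)) (np.float64(0.021530675890090202), np.float64(65.72), np.float64(237.96))
[-0.01285834 -0.07120728  0.13910133] [[-0.988  0.156 -0.003]
 [-0.149 -0.951 -0.27 ]
 [-0.045 -0.266  0.963]]
pin (0.539, -0.072, 0.071) [340.25717016  81.26402986]
pin (0.477, -0.153, 0.125) [255.9638688  265.91312406]
front (0.539, -0.072, 0.071) [277.29354988 164.91060325]
front (0.477, -0.153, 0.125) [189.1283614  348.55627039]
```

Pressed in 10.4 mm, so step 1 is met. I'm dwelling briefly, then releasing, rising and turning towards the pin.

Call:
{"fn": "jog_arm", "kwargs": {
  "deltas": [
    [[-1,0,0,0,0],[-1,0,0,0,0],[0,0,0,0,0],[0,0,0,0,0],[0,0,0,0,0],[0,0,0,3,0],[0,0,0,5,0.1],[0,-1,-2,4,0.15]]
  ]
}}

```text
time_s: 6.1
tcp_pos: [0.5388, -0.037, 0.1893]
eef_rot: [-179.9, -0.0, -84.4]
contact_force: [0.1, -0.6, -1.0]
gripper_width: 0.0436
gripper_force: 0.0
```

```bash
python3 - <<'E'
from h import *
t=np.array([.5263,-.161]); a=np.radians(-9); R=np.array([[np.cos(a),-np.sin(a)],[np.sin(a),np.cos(a)]])
print("disc",(R.T@(at("top",205+553/5,150+268/5,.057)[:2]-t)))
for n,p in [("tip0",(0,.063,.045)),("axis57",(0,0,.057)),("cap",(0,0,.091)),("pintop",(-.05,0,.125)),("pinfoot",(-.05,0,.091))]:
    q=np.r_[R@p[:2]+t,p[2]]; u=proj("top",q); print(n,q.round(4),((u-[205,150])*5).round(0))
s=r.get_state();print(s["time_s"],s["tcp_pos"],s["eef_rot"],s["gripper_width"])
E
```

```text
disc [-0.00598646 -0.00135104]
tip0 [ 0.5362 -0.0988  0.045 ] [440. 241.]
axis57 [ 0.5263 -0.161   0.057 ] [552. 257.]
cap [ 0.5263 -0.161   0.091 ] [560. 245.]
pintop [ 0.4769 -0.1532  0.125 ] [554. 323.]
pinfoot [ 0.4769 -0.1532  0.091 ] [545. 334.]
6.1 [ 0.53875169 -0.03701952  0.1893277 ] [-1.79948278e+02 -1.46160158e-02 -8.43552223e+01] 0.04364468420210216
```

The top view puts the eccentric's offset toward the stand's -x, the same side as the pin. The high spot therefore needs about 90° clockwise, which brings the pin to the gauge side. I'll hover over the pin with the fingers closing tangentially.

Call:
{"fn": "jog_arm", "kwargs": {
  "deltas": [
    [[0,-0.8,-1.6,1.0,0.16],[0,-0.8,-1.5,1.0,0.165],[0,-0.8,-1.5,0,0.165],[0,-0.8,-1.5,0,0.165],[0,-0.8,-1.5,0,0.165],[0,-0.8,-1.5,0,0.165],[0,-0.8,-1.4,0,0.165],[0,-0.6,-1.1,0,0.165]]
  ]
}}

```text
time_s: 7.1
tcp_pos: [0.4756, -0.1539, 0.2076]
eef_rot: [180.0, 0.0, -9.0]
contact_force: [0.1, -0.1, 0.6]
gripper_width: 0.0439
gripper_force: 0.0
```

Call:
{"fn": "jog_arm", "kwargs": {
  "deltas": [
    [[0,0,0,0,0],[0,0,0,0,0]]
  ]
}}

```text
time_s: 7.35
tcp_pos: [0.4764, -0.1532, 0.2076]
eef_rot: [-180.0, -0.0, -9.6]
contact_force: [0.1, 0.7, -0.2]
gripper_width: 0.0439
gripper_force: 0.0
```

```bash
python3 look.py w3
```

```text
7.4 [ 0.47641932 -0.15304587  0.20757009] [-1.79999264e+02 -5.44176603e-03 -9.50124600e+00] 0.04410124542169671 0.0 [ 0.84248614 -0.17882015 -0.71562544]
```

View pics/w3.png

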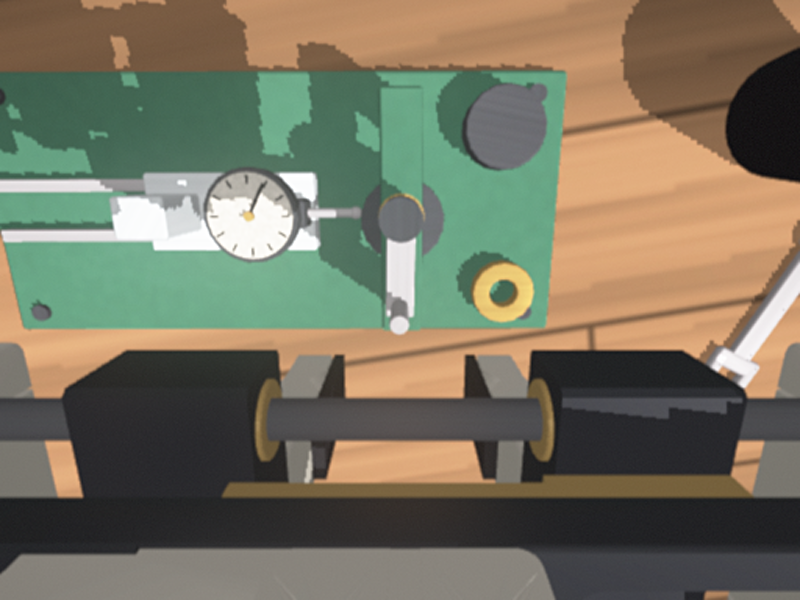

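The hover view shows the pin top at about (400,325), the axis cap at (401,218) and the dial at (251,215) with the pointer near 10 mm. The driver arm points to the stand's -x.

```bash
cat >> h.py <<'E'
T=np.array([.5263,-.161]); YAW=np.radians(-9)
def rd(img,c,R,n="wrist",info=None,grip=None):
    """rotation-independent: grip = px of the direction towards grip block"""
    a=np.degrees(np.arctan2(-(grip[0]-c[0]),grip[1]-c[1]))  # clockwise from down
    M=cv2.getRotationMatrix2D(c,a,1.0); return read(cv2.warpAffine(img,M,(img.shape[1],img.shape[0]),flags=cv2.INTER_CUBIC),c,R)
def auto(img,info):
    """dial read in a wrist picture: ellipse of the dial near its expected place"""
    g0=np.array([.5500,-.0157]); e=np.array([np.sin(-YAW),np.cos(YAW)]); d=g0-.058*e
    c=proj("",[*d,.071],info); R=np.linalg.norm(proj("",[d[0]+.028,d[1],.071],info)-c); gp=proj("",[*(d+.03*e),.071],info)
    h=cv2.cvtColor(img,cv2.COLOR_BGR2HSV); m=((h[...,1]<60)&(h[...,2]>120)).astype(np.uint8)
    yy,xx=np.mgrid[:img.shape[0],:img.shape[1]]
    ora=((abs(h[...,0].astype(int)-18)<10)&(h[...,1]>110)&(np.hypot(xx-c[0],yy-c[1])<R*.4))
    hub=(xx[ora].mean(),yy[ora].mean()) if ora.sum()>2 else None
    k=hub if hub else tuple(c); k=(float(k[0]),float(k[1]))
    return c.round(1),hub,round(R,1),rd(img,k,R,grip=np.array(k)+gp-c)
E
python3 - <<'E'
from h import *
import pickle
i=pickle.load(open("w3.pkl","rb")); s=.64
p=at("",400*s,325*s,.125,i); print("pin",p)
for z in (.091,.1): print("cap",at("",401*s,218*s,z,i))
print(np.hypot(*(p[:2]-T)),np.degrees(np.arctan2(*(p[:2]-T)[::-1])))
print(auto(cv2.imread("pics/w3_raw.png"),i))
E
```

```text
pin [ 0.47554865 -0.15114043  0.125     ]
cap [ 0.52503102 -0.15981187  0.091     ]
cap [ 0.52577411 -0.15999253  0.1       ]
0.051700196462948024 169.0059741966117
(array([160.4, 136.2]), (np.float64(158.95), np.float64(137.9)), np.float64(32.5), (np.float64(9.82611573917875), np.float64(82.28), np.float64(248.04)))
```

Call:
{"fn": "jog_arm", "kwargs": {
  "deltas": [
    [[0,-0.05,0.2,-4,0],[0,0,0,-3.3,0],[0,0,0,-2.0,0],[-1,0,0,0,0],[-1,0,0,0,0],[-1,0,0,0,0],[-1,0,0,0,0],[-1,0,0,0,0]]
  ],
  "force": 3
}}

```text
time_s: 8.4
tcp_pos: [0.4762, -0.1513, 0.1153]
eef_rot: [-180.0, -0.1, -9.3]
contact_force: [-1.0, 0.4, 4.6]
gripper_width: 0.0098
gripper_force: 3.0
```

```bash
python3 look.py w4; python3 - <<'E'
from h import *
import pickle
print(auto(cv2.imread("pics/w4_raw.png"),pickle.load(open("w4.pkl","rb"))))
b0=170.0;c=np.array([.5253,-.160])
prev=None
for k in range(0,13):
    b=np.radians(b0-7.5*k); q=c+.05*np.array([np.cos(b),np.sin(b)])
    if prev is not None: print(k,((q-prev)*100).round(2))
    prev=q
print(np.radians(7.5))
E
```

```text
8.45 [ 0.47619395 -0.15129774  0.11528927] [-1.79991819e+02 -7.51477018e-02 -9.32380031e+00] 0.010016182127608282 3.0002037808299065 [-0.83269581  0.60128796  5.21111538]
(array([115.8, 146.2]), (np.float64(113.05555555555556), np.float64(149.05555555555554)), np.float64(49.1), (np.float64(9.66655572131227), np.float64(51.52), np.float64(201.76)))
1 [0.16 0.64]
2 [0.24 0.61]
3 [0.31 0.57]
4 [0.39 0.53]
5 [0.45 0.47]
6 [0.51 0.41]
7 [0.56 0.34]
8 [0.6  0.26]
9 [0.63 0.18]
10 [0.65 0.1 ]
11 [0.65 0.01]
12 [ 0.65 -0.07]
0.1308996938995747
```

View pics/w4.png

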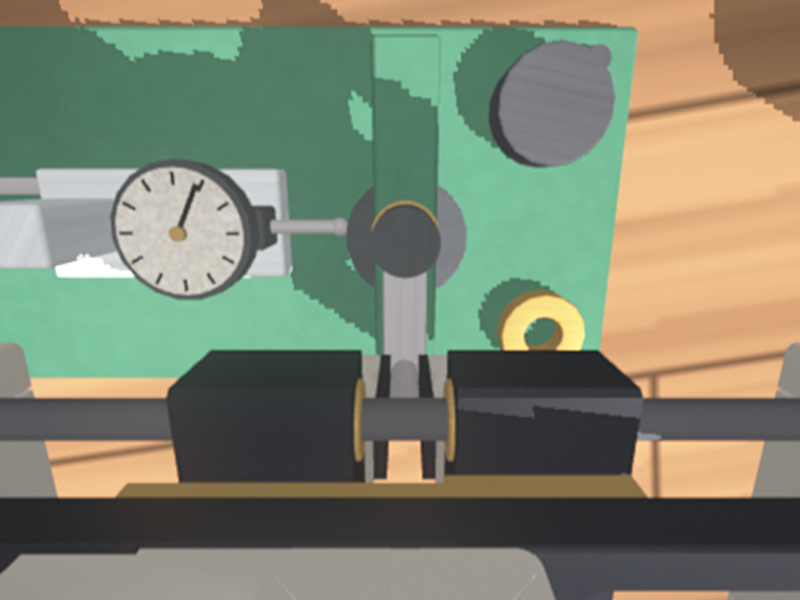

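The pin is held at (403,375) between the pads at 3 N. The dial is visible at (178,232), reading about 9.7 mm. I'm raising 2 mm and then turning 30° clockwise.

Call:
{"fn": "jog_arm", "kwargs": {
  "deltas": [
    [[-1,0,0,0.2,0],[-1,0,0,0,0],[-1,0.16,0.64,0,-0.13],[-1,0.24,0.61,0,-0.13],[-1,0,0,0,0],[-1,0,0,0,0]]
  ]
}}

```text
time_s: 9.2
tcp_pos: [0.4796, -0.1387, 0.1165]
eef_rot: [-180.0, 0.0, -24.1]
contact_force: [0.4, 2.0, 0.5]
gripper_width: 0.01
gripper_force: 3.0
```

```bash
cat > rr.py <<'E'
from h import *
i=r.camera_info("wrist");a=r.capture("wrist");s=r.get_state()
b=np.degrees(np.arctan2(*(s["tcp_pos"][:2]-np.array([.5253,-.160]))[::-1]))
print(s["time_s"],s["tcp_pos"].round(4),"bearing",b.round(1),"yaw",s["eef_rot"][2].round(1),s["contact_force"].round(1)); print(auto(a,i)); cv2.imwrite("pics/l%d.png"%(s["time_s"]*100),a)
E
python3 rr.py
```

```text
9.25 [ 0.4795 -0.1387  0.1165] bearing 155.1 yaw -24.1 [-0.9  1.5 -0. ]
(array([124.8, 180.6]), (np.float64(123.04347826086956), np.float64(184.06521739130434)), np.float64(46.9), (np.float64(10.74022859959467), np.float64(49.96), np.float64(195.76)))
```

Call:
{"fn": "jog_arm", "kwargs": {
  "deltas": [
    [[-1,0.31,0.57,0,-0.13],[-1,0.39,0.53,0,-0.13],[-1,0.45,0.47,0,-0.13],[-1,0.51,0.41,0,-0.13],[-1,0,0,0,0],[-1,0,0,0,0]]
  ]
}}

```text
time_s: 10.0
tcp_pos: [0.496, -0.1189, 0.1164]
eef_rot: [180.0, 0.0, -53.8]
contact_force: [-2.4, 3.2, 1.4]
gripper_width: 0.0101
gripper_force: 3.0
```

```bash
python3 rr.py
```

```text
10.05 [ 0.4959 -0.1189  0.1164] bearing 125.6 yaw -53.9 [-1.1  4.3  1. ]
(array([163.1, 238.6]), None, np.float64(43.2), (np.float64(28.077001842933317), np.float64(45.44), np.float64(64.4)))
```

Call:
{"fn": "jog_arm", "kwargs": {
  "deltas": [
    [[-1,0.56,0.34,0,-0.13],[-1,0.6,0.26,0,-0.13],[-1,0.63,0.18,0,-0.13],[-1,0.65,0.1,0,-0.13],[-1,0.65,0.01,0,-0.13],[-1,0.65,-0.07,0,-0.13],[-1,0,0,0,0],[-1,0,0,0,0]]
  ]
}}

```text
time_s: 11.05
tcp_pos: [0.5342, -0.1107, 0.1164]
eef_rot: [-179.9, 0.0, -98.5]
contact_force: [2.4, 1.7, -4.0]
gripper_width: 0.0101
gripper_force: 3.0
```

```bash
python3 - <<'E'
from h import *
from scipy.spatial.transform import Rotation as Ro
i=r.camera_info("wrist"); s=r.get_state(); V=np.array(i["view"]); c=-V[:3,:3].T@V[:3,3]; o=c-s["tcp_pos"]
b=np.degrees(np.arctan2(*(s["tcp_pos"][:2]-np.array([.5253,-.160]))[::-1])); print(b,s["eef_rot"],s["contact_force"])
for dp in [(0,0,.1),(0.005,.05,.1),(0.01,.08,.08),(.016,.1,.06)]:
    W=V.copy(); W[:3,3]=-V[:3,:3]@(c+np.array(dp)); j=dict(i); j["view"]=W
    print(dp,proj("",(.541,-.073,.071),j),proj("",(*s["tcp_pos"][:2],.125),j))
E
```

```text
79.75922622987481 [-1.79937618e+02  1.54264789e-02 -9.85025514e+01] [ 2.37763232  1.68051201 -3.99772558]
(0, 0, 0.1) [256.3414252  224.57193887] [257.1567328  204.56202483]
(0.005, 0.05, 0.1) [253.78980487 176.58414417] [253.95630475 142.28990447]
(0.01, 0.08, 0.08) [253.87760116 147.66268044] [254.09409636  99.70670715]
(0.016, 0.1, 0.06) [257.09427826 124.6021665 ] [258.48059706  61.71482085]
```

Call:
{"fn": "jog_arm", "kwargs": {
  "deltas": [
    [[-0.5,0,0,0,0],[-0.5,0,0,0,0],[-0.5,0,0,2,0],[-0.5,0,0,4,0],[-0.5,0.5,4,2,0],[-0.5,0.5,4,0,0],[-0.5,0,0,0,0],[-0.5,0,0,0,0]]
  ]
}}

```text
time_s: 12.05
tcp_pos: [0.5434, -0.0309, 0.1966]
eef_rot: [180.0, -0.0, -98.7]
contact_force: [-0.5, -0.9, -0.4]
gripper_width: 0.022
gripper_force: 0.0
```

```bash
python3 rr.py; python3 look.py w5; python3 - <<'E'
from h import *
import pickle
i=pickle.load(open("w5.pkl","rb"));print(auto(cv2.imread("pics/w5_raw.png"),i))
E
```

```text
12.1 [ 0.5434 -0.0313  0.1965] bearing 82.0 yaw -98.7 [-0.2 -0.2 -0.6]
(array([252.8, 148.1]), (np.float64(254.23809523809524), np.float64(149.38095238095238)), np.float64(31.4), (np.float64(14.990718050435484), np.float64(90.56), np.float64(242.36)))
12.15 [ 0.54343731 -0.03142601  0.19643219] [ 1.79977459e+02 -1.81289022e-02 -9.87269522e+01] 0.021836612173632915 0.0 [-0.59973559 -0.58991741 -0.35885484]
(array([252.8, 148.5]), (np.float64(254.16666666666666), np.float64(149.875)), np.float64(31.4), (np.float64(15.006264892355585), np.float64(90.4), np.float64(242.28)))
```

View pics/w5.png

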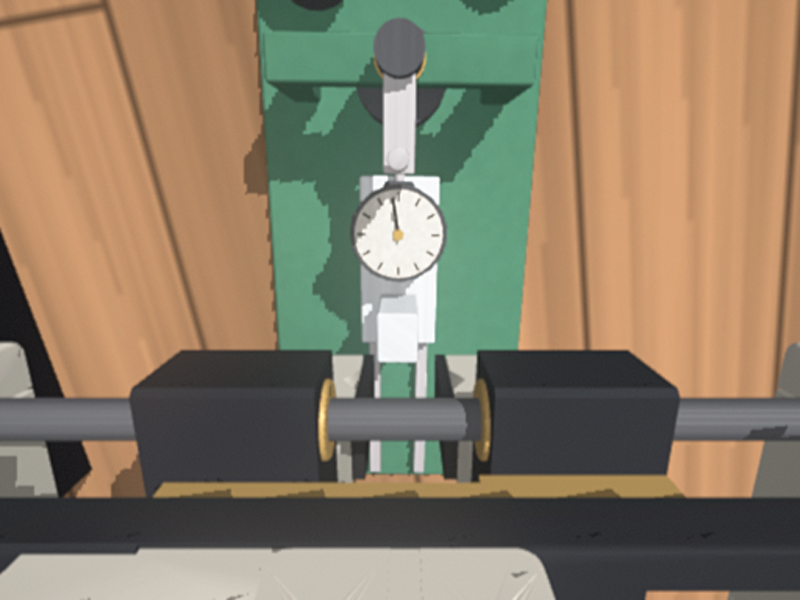

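The dial at (398,235) now reads 15.0 mm, and the pin is at (399,158). A sine fit to the readings puts the peak at pin bearing about 57°. I'll regrip and go past it to about 35°, so I can bracket the peak.

Call:
{"fn": "jog_arm", "kwargs": {
  "deltas": [
    [[-0.5,-0.5,-4,0,0],[-0.5,-0.5,-4,-2,0],[-0.5,0.05,0.07,-4,0],[-0.5,0,0,-2,0],[-0.5,0,0,0,0],[-1,0,0,0,0],[-1,0,0,0,0],[-1,0,0,0,0]]
  ],
  "force": 3
}}

```text
time_s: 13.15
tcp_pos: [0.5348, -0.1101, 0.1176]
eef_rot: [-179.9, 0.0, -98.7]
contact_force: [-0.0, -1.5, 2.9]
gripper_width: 0.01
gripper_force: 3.0
```

Call:
{"fn": "jog_arm", "kwargs": {
  "deltas": [
    [[-1,0.63,-0.16,0,-0.13],[-1,0.61,-0.24,0,-0.13],[-1,0.57,-0.32,0,-0.13],[-1,0.53,-0.39,0,-0.13],[-1,0.47,-0.45,0,-0.13],[-1,0.41,-0.51,0,-0.13],[-1,0,0,0,0],[-1,0,0,0,0]]
  ]
}}

```text
time_s: 14.15
tcp_pos: [0.5673, -0.1309, 0.1175]
eef_rot: [-179.9, 0.1, -143.2]
contact_force: [1.5, -1.9, 6.0]
gripper_width: 0.0095
gripper_force: 3.0
```

Call:
{"fn": "jog_arm", "kwargs": {
  "deltas": [
    [[-0.5,0,0,0,0],[-0.5,0,0,0,0],[-0.5,0,0,2,0],[-0.5,0,0,4,0],[-0.5,-0.5,4,2,0.18],[-0.5,-1.5,5,0,0.18],[-0.5,0,1,0,0.18],[-0.5,0,0,0,0.18]]
  ]
}}

```text
time_s: 15.15
tcp_pos: [0.5459, -0.0295, 0.1964]
eef_rot: [180.0, 0.0, -101.7]
contact_force: [-0.6, -0.2, 0.3]
gripper_width: 0.022
gripper_force: 0.0
```

```bash
python3 rr.py;python3 rr.py
```

```text
15.2 [ 0.546  -0.0299  0.1963] bearing 81.0 yaw -101.2 [ 1.1 -0.6 -1.1]
(array([252.6, 146.2]), (np.float64(253.72727272727272), np.float64(147.5)), np.float64(31.4), (np.float64(14.042651921700203), np.float64(107.64), np.float64(242.16)))
15.25 [ 0.546  -0.0303  0.1962] bearing 81.0 yaw -101.9 [-0.4 -0.3 -0.5]
(array([253.2, 146.7]), (np.float64(254.9090909090909), np.float64(147.9090909090909)), np.float64(31.4), (np.float64(14.105300739993236), np.float64(94.72), np.float64(242.68)))
```

```bash
ls pics; python3 - <<'E'
from h import *
from scipy.optimize import least_squares
D=lambda t:.004*np.cos(t)+np.sqrt(.03**2-(.004*np.sin(t))**2)
b=np.radians([170,155.1,79.8,34.6]); p=np.array([9.75,10.74,15.0,14.07])
f=lambda x:(x[0]+1e3*D(b-x[1])-p)
s=least_squares(f,[-20,1.1]);print(s.x[0],np.degrees(s.x[1]),s.fun)
f2=lambda x:(x[0]+1e3*D(b[2:]-x[1])-p[2:]); s=least_squares(f2,[-20,1.1]);print(np.degrees(s.x[1]),x if 0 else s.x[0])
a=cv2.imread("pics/l1525.png") if __import__("os").path.exists("pics/l1525.png") else cv2.imread("pics/l1524.png")
cv2.imwrite("pics/c2.png",cv2.resize(a[0:190,160:350],(600,600),interpolation=cv2.INTER_CUBIC))
E
```

```text
c1.png
l1005.png
l1210.png
l1520.png
l1525.png
l925.png
scene.png
top.png
top_raw.png
w1.png
w2.png
w2_raw.png
w3.png
w3_raw.png
w4.png
w4_raw.png
w5.png
w5_raw.png
-19.10451803496893 67.70949204048507 [ 0.03833522  0.07029113 -0.20494773  0.09632138]
72.88806580976733 -18.967066916243454
```

View pics/c2.png

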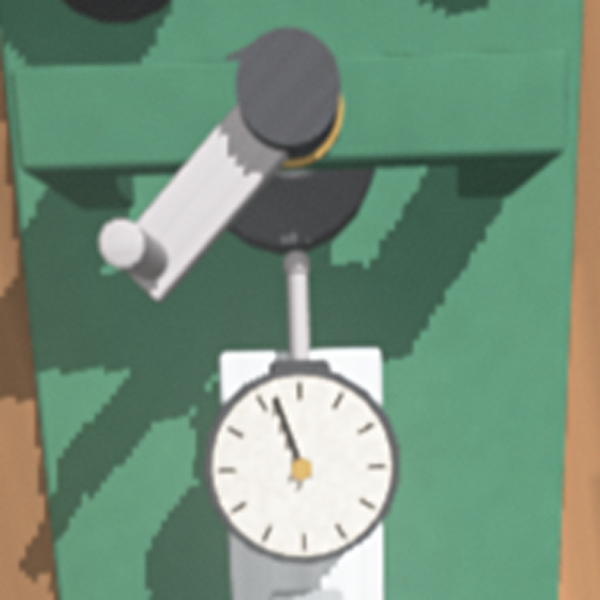

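The crop shows the pin at (123,243) where I left it, and the dial centred at (301,467) reading about 14.0 mm. The fits put the peak at bearing 68–73°. I'll take a reading on the other side, near 102°, to centre it by symmetry.

Call:
{"fn": "jog_arm", "kwargs": {
  "deltas": [
    [[-0.5,0.7,-3.3,0,-0.18],[-0.5,0.7,-3.3,0,-0.18],[-0.5,0.73,-3.46,0,-0.18],[-0.5,0,0,-4,-0.18],[-0.5,0,0,-3.9,0],[-0.5,0,0,0,0],[-1,0,0,0,0],[-1,0,0,0,0]]
  ],
  "force": 3
}}

```text
time_s: 16.25
tcp_pos: [0.5688, -0.1312, 0.1193]
eef_rot: [-179.9, 0.1, -143.4]
contact_force: [-0.0, -0.7, -0.2]
gripper_width: 0.0095
gripper_force: 3.0
```

Call:
{"fn": "jog_arm", "kwargs": {
  "deltas": [
    [[-1,0,0,0,0],[-1,-0.41,0.51,0,0.13],[-1,-0.47,0.46,0,0.13],[-1,-0.52,0.39,0,0.13],[-1,-0.57,0.32,0,0.13],[-1,-0.61,0.24,0,0.13],[-1,0,0,0,0],[-1,0,0,0,0]]
  ]
}}

```text
time_s: 17.25
tcp_pos: [0.5428, -0.112, 0.1185]
eef_rot: [-179.9, 0.0, -106.3]
contact_force: [1.7, 2.0, 4.4]
gripper_width: 0.0097
gripper_force: 3.0
```

Call:
{"fn": "jog_arm", "kwargs": {
  "deltas": [
    [[-1,-0.63,0.16,0,0.13],[-1,-0.65,0.08,0,0.13],[-1,-0.65,-0.01,0,0.13],[-1,-0.65,-0.1,0,0.13],[-1,0,0,0,0],[-1,0,0,0,0]]
  ]
}}

```text
time_s: 18.0
tcp_pos: [0.5161, -0.111, 0.1176]
eef_rot: [180.0, -0.0, -76.6]
contact_force: [-1.1, 1.5, 5.1]
gripper_width: 0.0101
gripper_force: 3.0
```

Call:
{"fn": "jog_arm", "kwargs": {
  "deltas": [
    [[-0.5,0,0,0,0],[-0.5,0,0,0,0],[-0.5,0,0,2,0],[-0.5,0,0,4,0],[-0.5,1,4,2,-0.12],[-0.5,1,4,0,-0.12],[-0.5,0,0,0,-0.1],[-0.5,0,0,0,0]]
  ]
}}

```text
time_s: 19.0
tcp_pos: [0.5359, -0.0306, 0.1972]
eef_rot: [180.0, -0.0, -95.8]
contact_force: [-0.2, 0.7, 0.3]
gripper_width: 0.0219
gripper_force: 0.0
```

```bash
python3 rr.py;python3 rr.py
```

```text
19.05 [ 0.5359 -0.031   0.1972] bearing 85.3 yaw -95.7 [-0.3  0.4  0. ]
(array([246.6, 148.3]), (np.float64(248.0), np.float64(149.86363636363637)), np.float64(31.3), (np.float64(14.502585319961288), np.float64(72.6), np.float64(241.64)))
19.1 [ 0.5359 -0.0312  0.1972] bearing 85.3 yaw -95.7 [-0.4  0.2  0.2]
(array([246.7, 148.7]), (np.float64(248.08695652173913), np.float64(150.2173913043478)), np.float64(31.3), (np.float64(14.490622723272288), np.float64(74.04), np.float64(241.4)))
```

Readings of 14.07, 15.0 and 14.5 mm at bearings 34.6°, 79.8° and 100.6° consistently give a peak at about 72.5°. I'm regripping and setting it there.

Call:
{"fn": "jog_arm", "kwargs": {
  "deltas": [
    [[-0.5,-1,-4,0,0.17],[-0.5,-0.98,-4,0,0.17],[-0.5,0,0,-4,0],[-0.5,0,0,-3.9,0],[-0.5,0,0,0,0],[-1,0,0,0,0],[-1,0,0,0,0],[-1,0,0,0,0]]
  ],
  "force": 3
}}

```text
time_s: 20.1
tcp_pos: [0.5172, -0.1109, 0.1201]
eef_rot: [-179.9, -0.0, -76.3]
contact_force: [-1.2, -1.6, 5.2]
gripper_width: 0.01
gripper_force: 3.0
```

Call:
{"fn": "jog_arm", "kwargs": {
  "deltas": [
    [[-1,0.62,0.08,0,-0.125],[-1,0.62,0,0,-0.125],[-1,0.62,-0.08,0,-0.125],[-1,0.6,-0.16,0,-0.125],[-1,0,0,0,0],[-1,0,0,0,0]]
  ]
}}

```text
time_s: 20.85
tcp_pos: [0.542, -0.1126, 0.1196]
eef_rot: [-179.8, 0.0, -104.9]
contact_force: [2.1, -3.0, 5.0]
gripper_width: 0.0098
gripper_force: 3.0
```

Call:
{"fn": "jog_arm", "kwargs": {
  "deltas": [
    [[-0.5,0,0,0,0],[-0.5,0,0,0,0],[-0.5,0,0,2,0],[-0.5,0,0,4,0],[-0.5,0.3,4,2,0.05],[-0.5,0.3,4,0,0.05],[-0.5,0,0,0,0],[-0.5,0,0,0,0]]
  ]
}}

```text
time_s: 21.85
tcp_pos: [0.5465, -0.0323, 0.1981]
eef_rot: [179.9, -0.0, -99.2]
contact_force: [0.2, -0.8, -0.6]
gripper_width: 0.0218
gripper_force: 0.0
```

```bash
python3 rr.py;python3 rr.py; a=$(ls -t pics/l*.png|head -1); python3 -c "
import cv2;a=cv2.imread('$a');cv2.imwrite('pics/c3.png',cv2.resize(a[0:190,160:350],(600,600),interpolation=cv2.INTER_CUBIC))"
```

```text
21.9 [ 0.5465 -0.0327  0.1981] bearing 80.5 yaw -99.3 [ 0.5 -0.5 -0. ]
(array([255.9, 148.9]), (np.float64(257.1818181818182), np.float64(150.27272727272728)), np.float64(31.2), (np.float64(15.087664844049721), np.float64(91.56), np.float64(242.44)))
21.95 [ 0.5466 -0.033   0.1982] bearing 80.5 yaw -99.3 [ 0.2 -0.1 -0.1]
(array([256. , 149.4]), (np.float64(257.42857142857144), np.float64(150.76190476190476)), np.float64(31.2), (np.float64(15.029664444451646), np.float64(91.0), np.float64(242.48)))
```

View pics/c3.png

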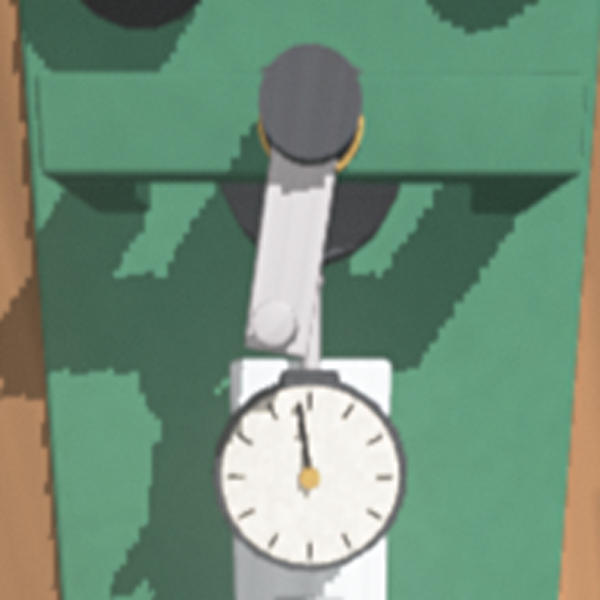

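The pin is at (273,322) and the dial pointer reads about 15.06 mm, the highest reading of the sweep. The robot is clear of everything, so I'm handing in.

```bash
python3 -c "
from plant import r
print(r.close_job())"
```

```text
the job is handed in; nothing more can be done
None
```

The job is handed in (no verdict came back): the gauge was slid in to about 10.4 mm on the plunger, and the eccentric's high spot was left facing it, reading about 15.06 mm, the highest in the sweep. The pin was released and the arm is clear.

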